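Sweep the sorted stones off the board into their stock tray

ROBOT

A 6-joint arm with a two-finger parallel gripper is mounted at the origin on the work surface. World frame = base frame: x ahead of the robot, y to its left, z up, the work surface at z = 0. Lengths are in m, angles in rad, forces in N, time in s.
With the tool pointing down it reaches from about 0.275 to 0.725 m from the base axis. Payload 15.9 kg.
Tool frame: the origin (TCP) lies at the very end of the fingers, on their centre line; the grasp point (between the pads) lies 19 mm behind it; z points along the fingers, y is the direction in which the jaws open and shut (so a half turn about z gives the same grasp; the last joint's range is limited). The gripper opens to 85 mm and grips with 20 to 120 N. Pads are 22 mm wide; open, the fingers measure 114 mm over their backs; the gripper's body (76 mm by 85 mm) begins 54 mm behind the grasp point. The pads swing forward as they close: fully open they stand 13 mm farther back than shut.
Start: joints at [1.216, 0.213, -0.034, 1.323, 0, 1.571], TCP at [0.174, 0.469, 0.231] pointing down, gripper open.
Joint ranges: [-2.98, 2.98], [-0.74, 1.72], [-1.14, 1.35], [-2.1, 2.04], [-1.57, 1.44], [-3.14, 3.14]. Speed limits (rad/s): [1.89, 1.89, 2.39, 2.57, 3.14, 3.14].

INTERFACE

Orientations are given as a unit quaternion [x, y, z, w].
In Python, from workcell import robot, hand, imaging, ticket, models gives the robot as it stands. The module is installed in compiled form; this text tells all that it offers. Calls block until the motion is done:
- robot.move_to(position, orientation): joint-space move of the TCP to a pose.
- robot.servo_line(position, rot=None, rate=0.15, contact_N=None): straight line of the TCP; rot=None keeps the orientation; rate is the mean speed in m/s. With contact_N (N) it stops when the force on the tool has changed by that much, and returns True; else False.
- robot.goto_joints(angles): joint-space move.
- hand.gripper_open() and hand.close(): open the fingers fully, or close them until they stop; the grip force is fixed at half the most.
- robot.hold(seconds).
- robot.ik(position, orientation): joint angles nearest the present ones, or None.
- robot.get_obs(): the state.
- imaging.camera(name): name is "scene" or "top" or "wrist"; returns a dict with "img" (384x512x3 uint8, red, green, blue), "camera_matrix" (3x3 intrinsics, pixels), "T" (4x4, takes a point from camera to world coordinates); the wrist camera has in their place "T_tool_cam" (4x4, takes a point from camera to tool coordinates, whose origin is the TCP and whose axes are the flange's). Camera axes: x right, y down, z forward; pixel columns grow to the right and rows downward; lengths in m; the calibration is good to about 2 mm. A picture is of the moment at which its call begins: read the wrist's pose just before it. There is no depth.
A pose or a line that the arm cannot do raises robot.IKError and nothing moves.
- ticket.sign_off(): hands the job in, once; it reports no verdict.
Trained networks look in the newest picture that a camera, given by its name, has taken for a name from the list of things; names that differ only in an ending like _2 or _b are one class to them, and where a whole thing is asked for, a point or a joint stands for the part that bears it (a point fixed in the world has none). Each returns a list of dicts, best first, with "p" (0 to 1); they miss things now and then, are a little off and sometimes report something else, mostly with a low value. They report only what shows in the picture. A call takes as long as a camera call. They do not tell look-alikes from the thing itself.
- models.look_for(label, camera): "point" ([x, y, z] in m, in the coordinates of the camera as it stood for that picture, good to about 4 mm: the middle of the surface that is visible of it).
- models.masks_of(label, camera): "mask" (384x512 bool, what is visible of it).
- models.spot_point(label, camera): "point" ([x, y, z] in m, in the coordinates of the camera as it stood for that picture, good to about 4 mm: a listed point, or the origin of a listed thing).
The state is a dict: "time": time; "qpos": joint angles; "dq": joint speeds; "tau": joint torques, N m; "eef_pos": TCP position; "orientation": TCP orientation; "contact_force": force on the tool from outside, world axes, zero at the start; "moment": the same for the moment, N m; "finger_gap": finger opening in m.
Only numpy, scipy, OpenCV 4.12 (cv2) and the standard library are available. Lean on these libraries where they do the work, as an engineer would, in place of code of your own. Each camera call takes 0.05 s, during which the arm holds its last target.

TASK

Using the fingers like a brush, sweep the four loose blue tumbled stones along the sorting board and off its open end into the tray that already holds blue stones; only push them, do not pick any of them up. Leave the amber crystal point standing where it is on the board, and do not disturb the green point or the stone bowl on the counter. Finish with all four stones lying at rest in that tray.

Things in the scene. Friction and masses are not known exactly. Their poses are not given: they have to be found in the camera images.
- board_top (a point): Centre of the top face of the fixed grey sorting board, 36 mm above the counter, z up. 250 mm along its x, 340 mm along its y. Wooden rims 10 mm wide, 14 mm high along the long sides (outer edge x = +-125 mm); both ends (y = +-170 mm) are open. A tray stands at each end, its wall tucked 12 mm under the board's end: what is swept over the end falls in.
- blue_tray: White plastic stacking tray, 300 mm (its x) x 200 mm (its y) and 28 mm high, corners 33 mm, walls 4 mm, floor 3 mm, fixed to the counter. Origin: centre of its underside; z up; axes parallel to the board's. A row of six blue stones (fixed, about 22 mm high) lies along its x axis in the middle. It stands at one end of the board or the other.
- pink_tray: White plastic stacking tray, 300 mm (its x) x 200 mm (its y) and 28 mm high, corners 33 mm, walls 4 mm, floor 3 mm, fixed to the counter. Origin: centre of its underside; z up; axes parallel to the board's. The same tray with a row of pink stones, at the opposite end of the board from the blue one. Nothing goes into it.
- stone1_center (a point): One of the four loose tumbled blue stones: a rounded pebble about 32 x 27 mm and 20 mm thick, lying flat, about 22 g (varies), slides with ordinary friction and does not roll. This point is its middle, 10 mm above its underside.
- stone2_center (a point): One of the four loose tumbled blue stones: a rounded pebble about 35 x 29 mm and 22 mm thick, lying flat, about 22 g (varies), slides with ordinary friction and does not roll. This point is its middle, 10.8 mm above its underside.
- stone3_center (a point): One of the four loose tumbled blue stones: a rounded pebble about 32 x 27 mm and 20 mm thick, lying flat, about 22 g (varies), slides with ordinary friction and does not roll. This point is its middle, 10 mm above its underside.
- stone4_center (a point): One of the four loose tumbled blue stones (it lies about 45 mm from stone1, in the board's +y direction): a rounded pebble about 31 x 26 mm and 19 mm thick, lying flat, about 22 g (varies), slides with ordinary friction and does not roll. This point is its middle, 9.6 mm above its underside.
- amber_point_center (a point): Middle (28 mm above its base) of an amber six-sided crystal point, 28 mm across, 56 mm tall, 45 g, standing loose and upright on the board among the stones. It must stay there. Stones and point start in four lanes along the board's y, at x near -87, -29, 29, 87 mm: stone1 and stone4 share one, the others and the point have one each.
- green_point: Green six-sided crystal point, 34 mm across, 75 mm tall, standing loose on the counter just beyond the far rim of the board. Origin: centre of its base.
- bowl: Honey-coloured stone bowl, 70 mm across, 30 mm high, 180 g, loose on the counter just beyond the far rim of the board. Origin: centre of its underside.
Mind the look-alikes: they are no part of the job. Leave any grey or white look-alike of the part that bears stone1_center alone.

How it is judged:
By the outcome, as a careful person would: the job done as asked, in the order asked, and still so for the second after the job is handed in, with the robot touching nothing.
It also fails if it takes over 70 s, if anything falls off the work surface, if the arm or the gripper's body presses on something with over 40 N, if the wrist force passes 120 N, or if a joint passes its speed limit or range.

## Working session

There is one attempt and no reset: what is moved stays moved. The work goes in short steps, each a Python script; the robot and the scene stay as the last script left them, time stands still between calls to the robot, and variables do not carry over. Pictures are saved under pics/ and viewed, and the job is handed in when it is done.

```bash
mkdir -p pics; cat > h.py <<'E'
from workcell import robot, hand, imaging, ticket, models
import numpy as np, cv2
def shot(name,fn,crop=None,scale=1):
    c=imaging.camera(name); im=c["img"][:,:,::-1].copy()
    if crop: im=im[crop[1]:crop[3],crop[0]:crop[2]]
    if scale!=1: im=cv2.resize(im,None,fx=scale,fy=scale,interpolation=cv2.INTER_CUBIC)
    cv2.imwrite("pics/"+fn,im); return c
def w(c,p): return (c["T"]@np.r_[p,1])[:3]
def px(c,P):
    q=np.linalg.inv(c["T"])@np.r_[P,1]; q=c["camera_matrix"]@q[:3]; return q[:2]/q[2]
def ray(c,u,v,z):
    d=c["T"][:3,:3]@np.linalg.inv(c["camera_matrix"])@np.array([u,v,1.]); o=c["T"][:3,3]
    return o+d*(z-o[2])/d[2]
E
python3 - <<'E'
from h import *
np.set_printoptions(precision=4,suppress=True)
for n in ["top","scene"]:
    c=shot(n,n+"1.png"); print(n,c["T"])
    for l in ["board_top","blue_tray","pink_tray","stone1_center","stone2_center","stone3_center","stone4_center","amber_point_center","green_point","bowl"]:
        print(l,[(round(d["p"],2),w(c,d["point"]),px(c,w(c,d["point"])).round()) for d in models.spot_point(l,n)])
print(robot.get_obs())
E
```

```text
top [[-0.0185 -0.9838  0.1784  0.5251]
 [-0.9996  0.0216  0.0157  0.0204]
 [-0.0193 -0.178  -0.9838  0.8764]
 [ 0.      0.      0.      1.    ]]
board_top [(0.6, array([ 0.6976,  0.1442, -0.0001]), array([213., 190.]))]
blue_tray [(0.93, array([0.5125, 0.2708, 0.0018]), array([157., 271.])), (0.24, array([0.5789, 0.0294, 0.0641]), array([262., 238.]))]
pink_tray [(0.74, array([ 0.5871, -0.2405,  0.0028]), array([381., 234.]))]
stone1_center [(0.7, array([ 0.6405, -0.0203,  0.0448]), array([284., 210.])), (0.5, array([ 0.8113, -0.12  ,  0.0122]), array([324., 140.])), (0.48, array([ 0.8145, -0.198 ,  0.0127]), array([357., 138.])), (0.44, array([0.8387, 0.0113, 0.0086]), array([268., 131.])), (0.44, array([0.7883, 0.1406, 0.0131]), array([214., 152.]))]
stone2_center [(0.64, array([ 0.4688, -0.0382,  0.0439]), array([295., 290.])), (0.15, array([ 0.6384, -0.0184,  0.0453]), array([284., 211.]))]
stone3_center [(0.6, array([0.5202, 0.0087, 0.0493]), array([273., 266.]))]
stone4_center [(0.71, array([0.6295, 0.0265, 0.0441]), array([263., 216.]))]
amber_point_center [(0.48, array([0.580
[... 1309 characters left out ...]
]))]
amber_point_center [(0.46, array([0.5804, 0.0251, 0.0687]), array([251., 166.]))]
green_point [(0.81, array([0.6995, 0.1481, 0.0009]), array([314., 218.]))]
bowl [(0.69, array([ 0.7382,  0.0049, -0.0024]), array([254., 242.]))]
{'time': 1.1, 'qpos': array([ 1.216 ,  0.2129, -0.0344,  1.3235,  0.    ,  1.5708]), 'dq': array([-0.0003, -0.0004, -0.0002,  0.0008, -0.0027,  0.001 ]), 'tau': array([ -0.004 , -68.5964,  48.733 ,   0.0017,  -0.0001,  -0.    ]), 'eef_pos': array([0.1737, 0.4688, 0.2313]), 'orientation': array([ 0.1765,  0.9843,  0.    , -0.    ]), 'contact_force': array([ 0.0721, -0.3026,  0.505 ]), 'moment': array([-0.0035,  0.0044, -0.0172]), 'finger_gap': 0.08542262753353945}
```

View pics/top1.png

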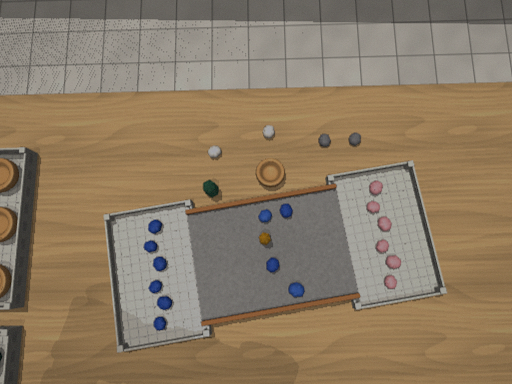

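View pics/scene1.png

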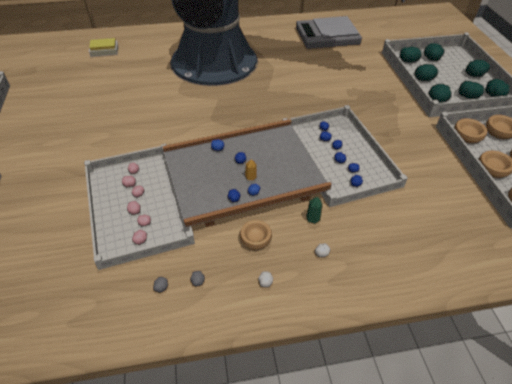

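```bash
python3 - <<'E'
import cv2
a=cv2.imread('pics/top1.png')[170:330,190:360]
cv2.imwrite('pics/crop1.png',cv2.resize(a,None,fx=3.6,fy=3.6,interpolation=cv2.INTER_CUBIC))
E
```

```text
(no output)
```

View pics/crop1.png

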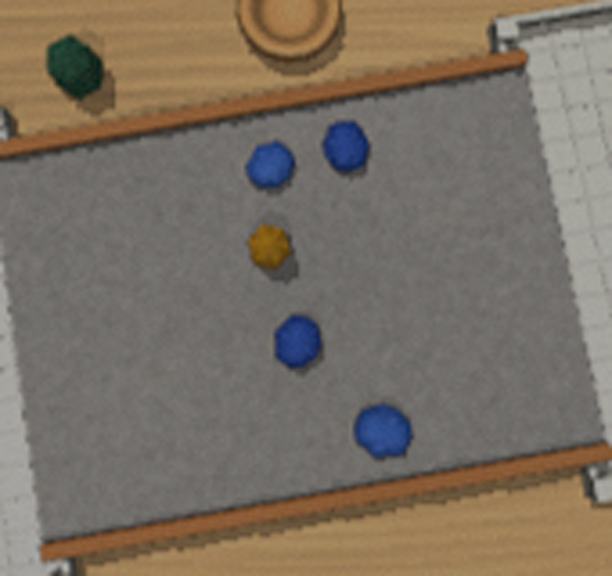

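The four loose stones are on the board in the top picture: (284,210) is stone1, (263,216) stone4, (273,266) stone3 and (297,290) stone2. The amber point is at (263,237). 

These could be mistaken for the targets and stay untouched:
- Grey pebbles at (324,140) and (355,139).
- White pebbles at (268,131) and (214,152).
- The fixed blue stones in the left tray, near (158,270).

The blue tray is at the board's +y end. Next I'll refine the positions by colour centroids.

```bash
cat >> h.py <<'E'
def blobs(c,kind="blue",amin=15):
    hsv=cv2.cvtColor(c["img"],cv2.COLOR_RGB2HSV)
    if kind=="blue": m=cv2.inRange(hsv,(105,120,50),(130,255,255))
    n,l,s,ce=cv2.connectedComponentsWithStats(m)
    return [(ce[i],s[i,4]) for i in range(1,n) if s[i,4]>=amin]
E
python3 - <<'E'
from h import *
np.set_printoptions(precision=4,suppress=True)
for n in ["top","scene"]:
    c=imaging.camera(n)
    for ce,a in blobs(c): print(n,ce.round(1),a,ray(c,*ce,0.047)[:2])
    if n=="top": P=[ray(c,u,v,.05)[:2] for u,v in [(188,211),(335,187),(203,323),(357,297)]]
    else: P=[ray(c,u,v,.05)[:2] for u,v in [(328,187),(187,219),(292,124),(165,149)]]
    print(np.array(P),np.mean(P,axis=0)); 
    for a,b in [(1,0),(3,2)]:
        d=P[b-0]-P[a]; print(np.degrees(np.arctan2(-d[0],d[1])),np.linalg.norm(d))
    d=models.spot_point("amber_point_center",n); print([(x["p"],w(c,x["point"])) for x in d])
    d=models.spot_point("board_top",n); print([(x["p"],w(c,x["point"])) for x in d])
E
```

```text
top [285.7 210.3] 129 [ 0.6398 -0.0231]
top [264.8 215.6] 120 [0.6289 0.0232]
top [154.6 226. ] 128 [0.6109 0.2665]
top [150.2 245.9] 108 [0.5675 0.2749]
top [159.5 263.4] 137 [0.5295 0.2534]
top [272.3 264.6] 134 [0.5225 0.0094]
top [155.1 286.3] 112 [0.4815 0.2615]
top [296.1 289.4] 167 [ 0.4698 -0.0398]
top [164.3 302.4] 145 [0.4477 0.2408]
top [159.4 323.2] 122 [0.4055 0.25  ]
[[ 0.6423  0.1925]
 [ 0.689  -0.1336]
 [ 0.4049  0.1574]
 [ 0.4522 -0.167 ]] [0.5471 0.0123]
8.159233644898446 0.32950171855508775
8.297143735793016 0.3278493907987145
[(0.59, array([0.5792, 0.0294, 0.0623]))]
[(0.65, array([0.5468, 0.0102, 0.0368])), (0.47, array([0.6262, 0.0238, 0.0481]))]
scene [323.8 125.7] 52 [0.4421 0.2414]
scene [325.1 135.8] 72 [0.4816 0.233 ]
scene [217.2 144.6] 103 [ 0.4695 -0.0408]
scene [336.8 144.2] 55 [0.5171 0.2528]
scene [240.1 157.5] 87 [0.5246 0.008 ]
scene [339.6 157.3] 80 [0.5637 0.245 ]
scene [353.3 167.3] 68 [0.6021 0.2662]
scene [356.  180.5] 90 [0.6441 0.2581]
scene [253.5 189.1] 96 [0.631  0.0221]
scene [233.5 195.2] 111 [ 0.6413 -0.0247]
[[ 0.6554  0.1875]
 [ 0.6933 -0.13  ]
 [ 0.4252  0.16  ]
 [ 0.4676 -0.1681]] [0.5604 0.0124]
6.800820446079368 0.3197376980240398
7.35056376587568 0.33079825930612566
[]
[(0.93, array([0.5494, 0.0106, 0.036 ]))]
```

```bash
cat >> h.py <<'E'
C=np.array([.5475,.0118]); yaw=np.radians(8.4)
ex=np.array([np.cos(yaw),np.sin(yaw)]); ey=np.array([-np.sin(yaw),np.cos(yaw)])
def B(u,v,z): return np.r_[C+u*ex+v*ey,z]
def uv(p): d=np.asarray(p)[:2]-C; return np.array([d@ex,d@ey])
def quat(off=0):
    t=(yaw+off+np.pi/2)/2; return np.array([np.cos(t),np.sin(t),0,0])
def board(fn,n="top"):
    c=shot(n,fn,(90,120,390,360) if n=="top" else (80,80,410,300),2)
    for ce,a in blobs(c): print("  blob",ce.round(),a,uv(ray(c,*ce,0.047)).round(3), "tray uv",uv(ray(c,*ce,0.013)).round(3))
    return c
E
python3 - <<'E'
from h import *
np.set_printoptions(precision=4,suppress=True)
for p in [(.6405,-.024),(.630,.0225),(.5235,.0085),(.4697,-.0403),(.5797,.0285)]: print(uv(p))
for o in (0,np.pi):
    print(robot.ik(B(-.085,-.085,.15),quat(o)),robot.ik(B(-.085,.165,.041),quat(o)),robot.ik(B(.085,-.1,.041),quat(o)),robot.ik(B(.085,.165,.041),quat(o)))
E
```

```text
[ 0.0868 -0.049 ]
[ 0.0832 -0.0015]
[-0.0242  0.0002]
[-0.0846 -0.0402]
[0.0343 0.0118]
[-0.1762  0.2098 -0.2462  1.1148  0.      1.248 ] [ 0.3545  0.2764 -0.4597  0.8347  0.      1.7787] [-0.1151  0.612   0.0725  1.0314  0.      1.3091] [0.2993 0.5832 0.0224 1.01   0.     1.7235]
[-0.1762  0.2098 -0.2462  1.1148  0.     -1.8936] [ 0.3545  0.2764 -0.4597  0.8347  0.     -1.3629] [-0.1151  0.612   0.0725  1.0314  0.     -1.8325] [ 0.2993  0.5832  0.0224  1.01    0.     -1.4181]
```

```bash
python3 - <<'E'
from h import *
np.set_printoptions(precision=4,suppress=True)
hand.close()
u=-.0846
robot.move_to(B(u,-.085,.15),quat())
robot.servo_line(B(u,-.085,.041),rate=.12)
print(robot.get_obs()["finger_gap"],robot.get_obs()["eef_pos"])
robot.servo_line(B(u,-.02,.041),rate=.1)
print(robot.get_obs()["time"],robot.get_obs()["contact_force"])
board("p1.png"); shot("scene","p1s.png",(80,80,410,300),2)
E
```

```text
0.00010538123246696317 [ 0.4767 -0.0847  0.0416]
6.2917 [ 0.2682 -0.4073 -0.4717]
  blob [286. 210.] 128 [ 0.086 -0.048] tray uv [ 0.091 -0.05 ]
  blob [265. 216.] 121 [ 0.082 -0.001] tray uv [ 0.086 -0.001]
  blob [155. 226.] 129 [0.1   0.243] tray uv [0.105 0.252]
  blob [150. 246.] 108 [0.058 0.257] tray uv [0.061 0.267]
  blob [159. 263.] 137 [0.018 0.242] tray uv [0.019 0.251]
  blob [275. 261.] 19 [-0.018 -0.006] tray uv [-0.018 -0.007]
  blob [155. 286.] 112 [-0.029  0.257] tray uv [-0.029  0.267]
  blob [164. 302.] 145 [-0.065  0.241] tray uv [-0.067  0.25 ]
  blob [159. 323.] 122 [-0.105  0.256] tray uv [-0.109  0.266]
```

View pics/p1.png

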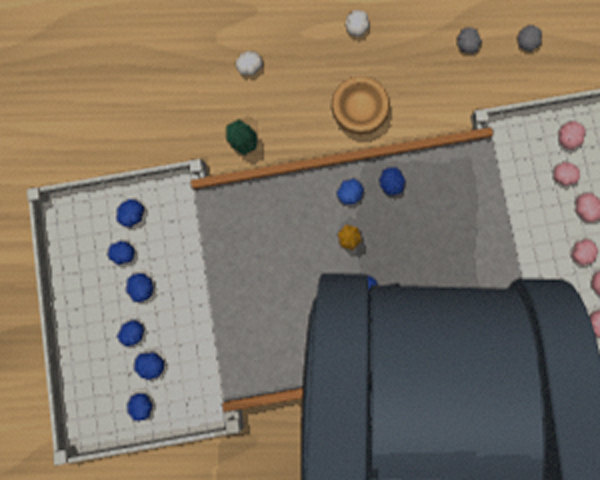

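View pics/p1s.png

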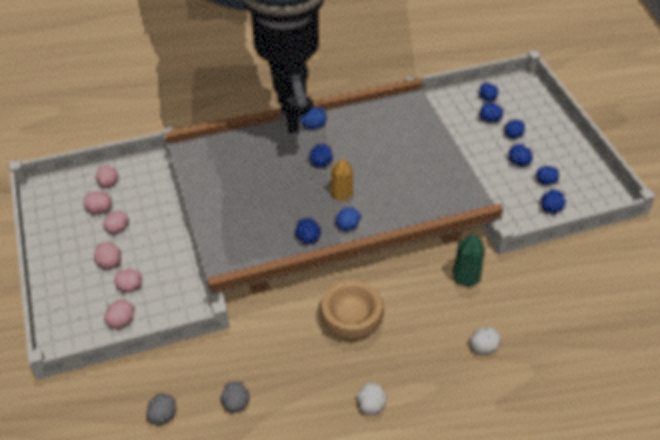

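```bash
cat >> h.py <<'E'
def find(c,u,v,n=1):
    r=[]
    for ce,a in blobs(c):
        q=uv(ray(c,*ce,0.047))
        if abs(q[0]-u)<.028 and v<q[1]<.2: r.append(q)
    return sorted(r,key=lambda q:q[1])
def push(u,v,vend,step=.04,rate=.1,z=.041,bias=0.):
    while v<vend-1e-4:
        c=imaging.camera("scene"); r=find(c,u,v)
        print("  tool",round(u,4),round(v,4),"stones",[x.round(3).tolist() for x in r])
        if r and r[0][1]<.155: u+=np.clip(r[0][0]+bias-u,-.007,.007)
        elif not r and v<.12: print("LOST"); return u,v
        v=min(v+step,vend); robot.servo_line(B(u,v,z),rate=rate)
    return u,v
E
python3 - <<'E'
from h import *
print(push(-.0846,-.02,.165)); print(robot.get_obs()["time"],robot.get_obs()["contact_force"])
shot("scene","p2s.png",(80,80,410,300),2)
E
```

```text
tool -0.0846 -0.02 stones [[-0.092, 0.011]]
  tool -0.0916 0.02 stones [[-0.096, 0.052]]
  tool -0.0961 0.06 stones [[-0.097, 0.092]]
  tool -0.0973 0.1 stones [[-0.098, 0.132]]
  tool -0.0978 0.14 stones []
(np.float64(-0.09776552863197482), 0.165)
9.25 [-0.25219672 -0.06321329 -0.08216144]
```

View pics/p2s.png

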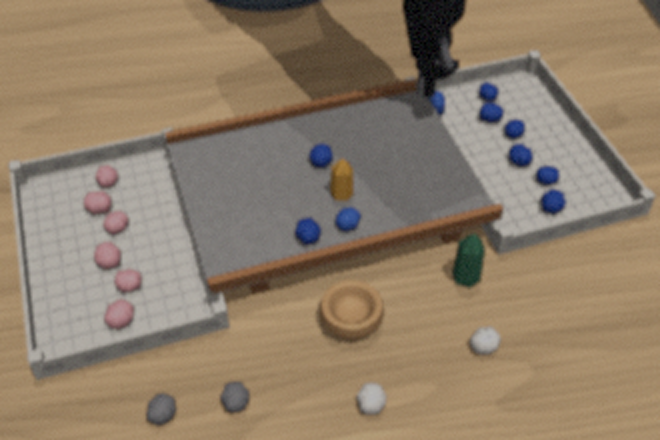

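```bash
python3 - <<'E'
from h import *
robot.servo_line(B(-.0978,.150,.041),rate=.1)
robot.servo_line(B(-.0978,.150,.13),rate=.2)
u=-.0265
robot.move_to(B(u,-.048,.13),quat())
board("p3.png"); c=shot("scene","p3s.png",(80,80,410,300),2)
for ce,a in blobs(c): print(ce.round(),a,uv(ray(c,*ce,.047)).round(3),uv(ray(c,*ce,.013)).round(3))
print(robot.get_obs()["time"])
E
```

```text
blob [260. 216.] 20 [0.084 0.009] tray uv [0.088 0.009]
  blob [155. 226.] 130 [0.1   0.243] tray uv [0.105 0.252]
  blob [150. 246.] 108 [0.058 0.257] tray uv [0.061 0.267]
  blob [159. 263.] 137 [0.018 0.242] tray uv [0.019 0.251]
  blob [155. 286.] 112 [-0.029  0.257] tray uv [-0.029  0.267]
  blob [164. 302.] 145 [-0.065  0.241] tray uv [-0.067  0.25 ]
  blob [195. 312.] 109 [-0.095  0.179] tray uv [-0.099  0.186]
  blob [159. 323.] 123 [-0.105  0.256] tray uv [-0.109  0.266]
[324. 126.] 49 [-0.071  0.243] [-0.108  0.265]
[298. 130.] 42 [-0.075  0.173] [-0.112  0.191]
[325. 136.] 74 [-0.033  0.229] [-0.068  0.25 ]
[337. 144.] 55 [0.005 0.243] [-0.028  0.265]
[240. 158.] 87 [-0.023 -0.   ] [-0.058  0.01 ]
[340. 157.] 81 [0.05  0.228] [0.019 0.25 ]
[353. 167.] 67 [0.091 0.244] [0.062 0.266]
[356. 180.] 90 [0.131 0.23 ] [0.105 0.251]
[253. 189.] 97 [ 0.084 -0.002] [0.055 0.008]
[234. 195.] 110 [ 0.088 -0.05 ] [ 0.059 -0.042]
11.1417
```

View pics/p3s.png

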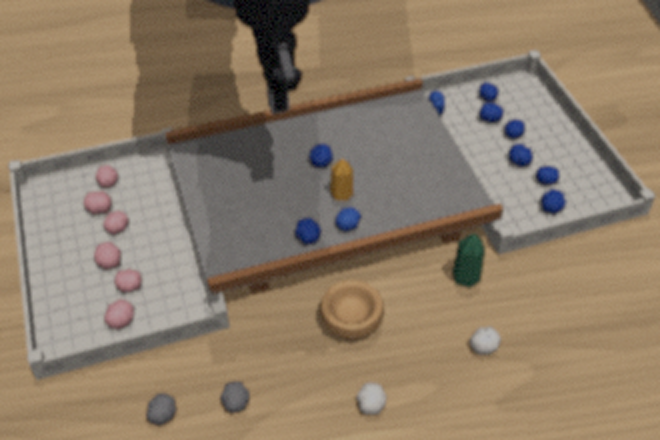

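View pics/p3.png

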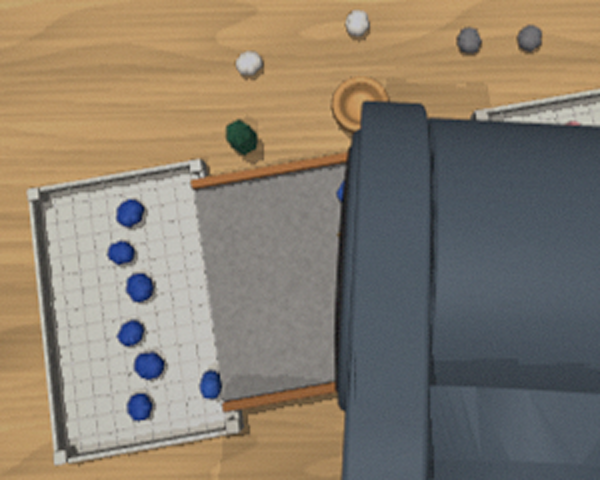

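```bash
python3 - <<'E'
from h import *
u=-.0235
robot.move_to(B(u,-.048,.13),quat())
robot.servo_line(B(u,-.048,.041),rate=.12)
robot.servo_line(B(u,-.02,.041),rate=.12)
u,v=push(u,-.02,.10)
c=imaging.camera("scene"); r=find(c,u,v); print(r)
robot.servo_line(B(u,.165,.041),rate=.2)
robot.servo_line(B(u,.150,.041),rate=.15)
robot.servo_line(B(u,.150,.13),rate=.2)
robot.move_to(B(.085,-.1,.13),quat())
board("p4.png"); c=shot("scene","p4s.png",(80,80,410,300),2)
for ce,a in blobs(c): print(ce.round(),a,uv(ray(c,*ce,.047)).round(3),uv(ray(c,*ce,.013)).round(3))
print(robot.get_obs()["time"])
E
```

```text
tool -0.0235 -0.02 stones [[-0.026, 0.01]]
  tool -0.0258 0.02 stones [[-0.028, 0.049]]
  tool -0.0283 0.06 stones [[-0.031, 0.089]]
[array([-0.03326952,  0.12908021])]
  blob [286. 210.] 130 [ 0.086 -0.048] tray uv [ 0.09 -0.05]
  blob [265. 216.] 121 [ 0.082 -0.001] tray uv [ 0.086 -0.001]
  blob [155. 226.] 130 [0.1   0.243] tray uv [0.105 0.252]
  blob [150. 246.] 108 [0.058 0.257] tray uv [0.061 0.267]
  blob [159. 263.] 137 [0.018 0.242] tray uv [0.019 0.251]
  blob [176. 279.] 100 [-0.022  0.21 ] tray uv [-0.022  0.218]
  blob [155. 286.] 112 [-0.029  0.257] tray uv [-0.029  0.267]
  blob [164. 302.] 146 [-0.065  0.241] tray uv [-0.067  0.25 ]
  blob [195. 312.] 109 [-0.095  0.179] tray uv [-0.099  0.186]
  blob [160. 323.] 122 [-0.105  0.256] tray uv [-0.109  0.266]
[324. 126.] 51 [-0.071  0.242] [-0.108  0.264]
[298. 130.] 40 [-0.075  0.172] [-0.112  0.191]
[325. 136.] 73 [-0.033  0.229] [-0.068  0.25 ]
[337. 144.] 55 [0.005 0.243] [-0.028  0.265]
[321. 148.] 54 [0.004 0.2  ] [-0.029  0.22 ]
[340. 157.] 80 [0.05  0.228] [0.019 0.25 ]
[353. 167.] 68 [0.091 0.244] [0.062 0.266]
[356. 180.] 91 [0.132 0.229] [0.105 0.251]
[254. 189.] 94 [ 0.084 -0.002] [0.055 0.008]
[233. 195.] 111 [ 0.087 -0.05 ] [ 0.058 -0.042]
17.0
```

View pics/p4s.png

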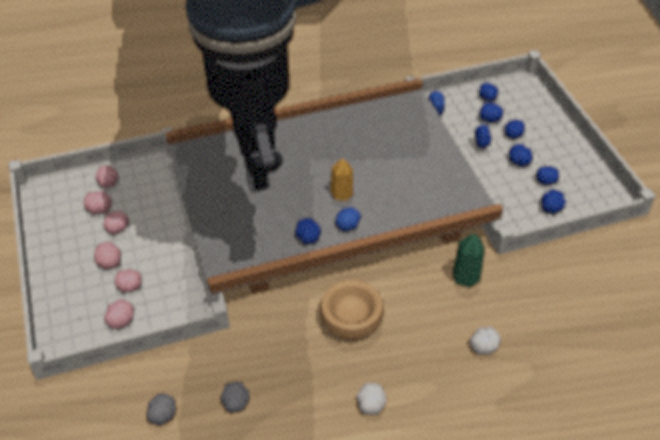

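View pics/p4.png

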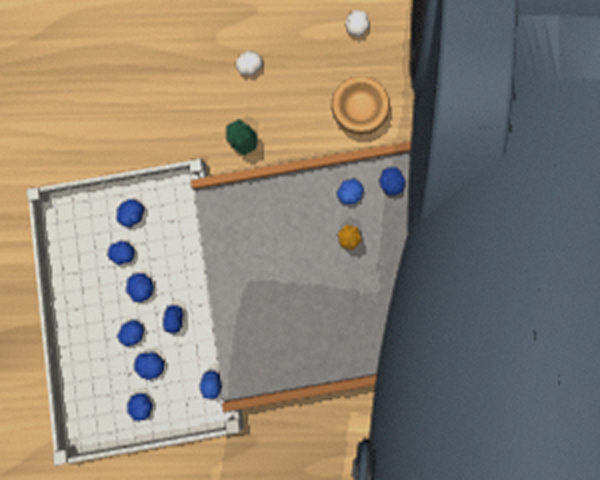

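```bash
python3 - <<'E'
from h import *
robot.move_to(B(.087,-.09,.12),quat())
robot.servo_line(B(.087,-.09,.041),rate=.12)
robot.servo_line(B(.086,-.077,.041),rate=.1)
robot.servo_line(B(.080,-.058,.041),rate=.1)
c=imaging.camera("scene"); print([x.round(4) for x in find(c,.084,-.06)])
robot.servo_line(B(.079,-.045,.041),rate=.1)
c=shot("scene","p5s.png",(80,80,410,300),2); print([x.round(4) for x in find(c,.084,-.06)])
for ce,a in blobs(c): 
    if 200<ce[0]<290: print(ce.round(),a,uv(ray(c,*ce,.047)).round(3))
print(robot.get_obs()["time"],robot.get_obs()["contact_force"])
E
```

```text
[array([ 0.0871, -0.0287]), array([0.0845, 0.0032])]
[array([ 0.0895, -0.0184]), array([0.0862, 0.0138])]
[260. 188.] 92 [0.086 0.014]
[247. 193.] 116 [ 0.089 -0.018]
19.075 [-0.27503469 -0.00439043 -0.43765058]
```

View pics/p5s.png

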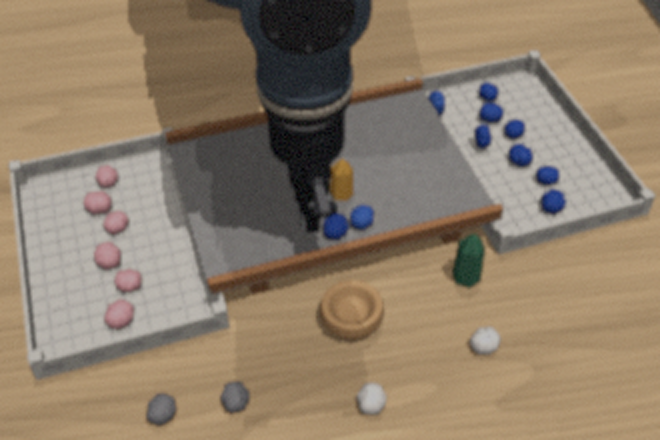

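```bash
python3 - <<'E'
from h import *
robot.servo_line(B(.080,-.052,.041),rate=.1)
robot.servo_line(B(.087,-.052,.041),rate=.1)
u,v=.087,-.052
for i in range(5):
    c=imaging.camera("scene"); r=find(c,u,v)
    print(round(u,4),round(v,4),[x.round(4).tolist() for x in r])
    if len(r)<2 or r[0][1]-v>.05: break
    u=min(u+np.clip(r[0][0]-u,-.004,.004),.097)
    v+=.025 
    robot.servo_line(B(u,v,.041),rate=.08)
c=shot("scene","p6s.png",(80,80,410,300),2)
print(u,v,[x.round(4).tolist() for x in find(c,u,v)],robot.get_obs()["time"])
E
```

```text
0.087 -0.052 [[0.0906, -0.0185], [0.0859, 0.0141]]
0.0906 -0.027 [[0.0899, 0.0169]]
0.09060813291261954 -0.026999999999999996 [[0.0899, 0.0167]] 20.1917
```

View pics/p6s.png

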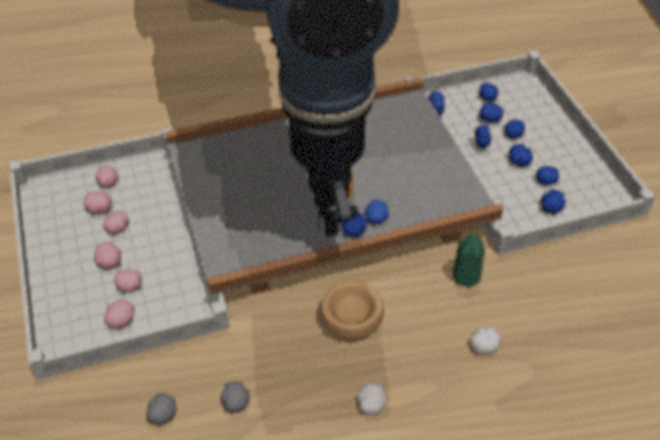

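```bash
python3 - <<'E'
from h import *
c=shot("scene","p7s.png",(210,150,310,230),7)
for p in [(257,192.7),(268.5,186)]: print(uv(ray(c,*p,.047)))
c=shot("top","p7.png",(190,170,360,330),3.6)
E
```

```text
[0.09666439 0.00196564]
[0.08554861 0.03311574]
```

View pics/p7s.png

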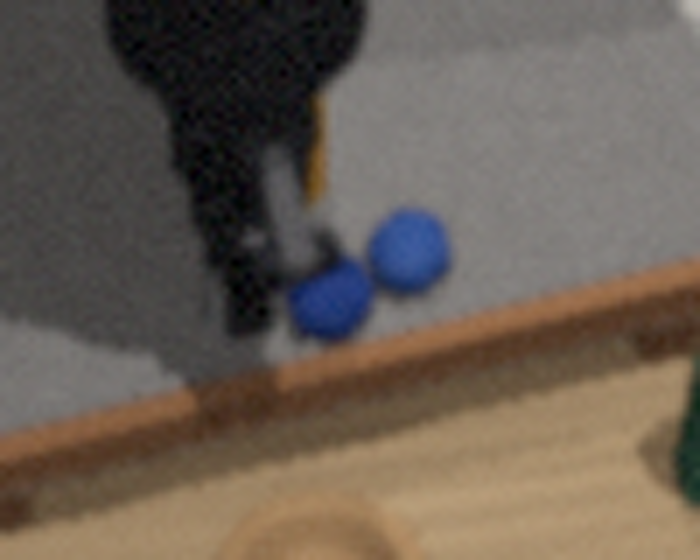

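View pics/p7.png

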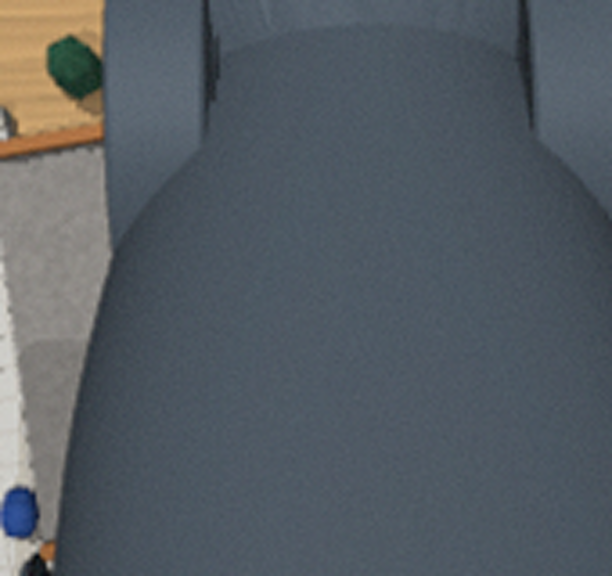

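```bash
cat >> h.py <<'E'
def blobs(c,kind="blue",amin=6):
    hsv=cv2.cvtColor(c["img"],cv2.COLOR_RGB2HSV)
    m=cv2.inRange(hsv,(105,120,50),(130,255,255))
    m=cv2.resize(m,None,fx=4,fy=4,interpolation=cv2.INTER_LINEAR); m=(m>127).astype(np.uint8)
    m=cv2.erode(m,cv2.getStructuringElement(cv2.MORPH_ELLIPSE,(21,21)))
    n,l,s,ce=cv2.connectedComponentsWithStats(m)
    return [((ce[i]-1.5)/4,s[i,4]/16) for i in range(1,n) if s[i,4]>=16]
E
python3 - <<'E'
from h import *
robot.servo_line(B(.0945,-.0265,.041),rate=.08)
u,v=.0945,-.0265
for i in range(3):
    c=imaging.camera("scene"); r=find(c,u,v)
    print(round(u,4),round(v,4),[x.round(4).tolist() for x in r])
    v+=.025 
    robot.servo_line(B(u,v,.041),rate=.08)
c=shot("scene","p8s.png",(210,110,350,230),5)
print(u,v,[x.round(4).tolist() for x in find(c,u,v)],robot.get_obs()["time"],robot.get_obs()["contact_force"])
E
```

```text
0.0945 -0.0265 [[0.0984, 0.0021], [0.0841, 0.0317]]
0.0945 -0.0015 [[0.0988, 0.0271], [0.0785, 0.0551]]
0.0945 0.0235 [[0.0991, 0.0517], [0.0716, 0.0786]]
0.0945 0.0485 [[0.0987, 0.0765]] 22.125 [-0.20608389  0.9108616   0.03276088]
```

View pics/p8s.png

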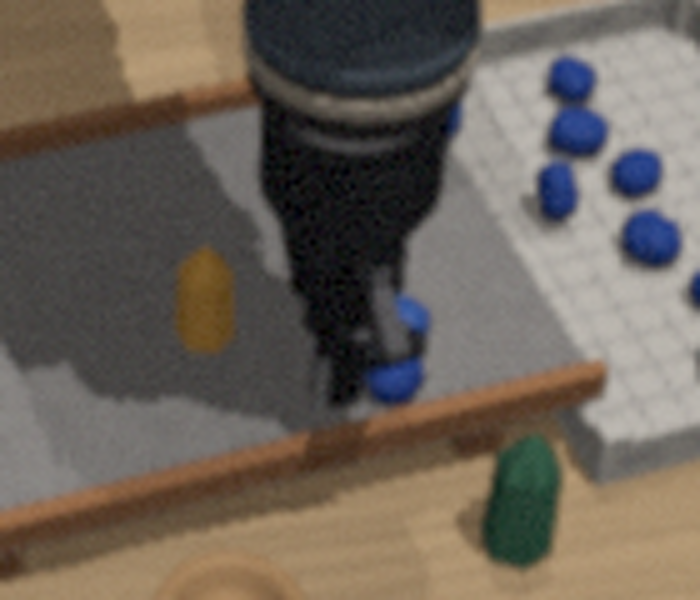

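```bash
python3 - <<'E'
from h import *
u=.0955
robot.servo_line(B(u,.095,.041),rate=.1)
c=shot("scene","p9a.png",(210,110,350,230),5)
print([x.round(4).tolist() for x in find(c,u-.01,.08)])
robot.servo_line(B(u,.165,.041),rate=.2)
robot.servo_line(B(u,.150,.041),rate=.15)
robot.servo_line(B(u,.150,.13),rate=.2)
robot.move_to(B(.06,-.0,.13),quat())
board("p9.png"); c=shot("scene","p9s.png",(210,110,350,230),5)
for ce,a in blobs(c): print(ce.round(),a,uv(ray(c,*ce,.047)).round(3),uv(ray(c,*ce,.013)).round(3))
print(robot.get_obs()["time"])
E
```

```text
[[0.0996, 0.1234]]
  blob [155. 226.] 43.0 [0.1   0.243] tray uv [0.105 0.252]
  blob [150. 246.] 29.9375 [0.058 0.257] tray uv [0.062 0.267]
  blob [159. 263.] 47.4375 [0.018 0.242] tray uv [0.019 0.251]
  blob [155. 286.] 30.75 [-0.029  0.257] tray uv [-0.029  0.267]
  blob [164. 302.] 54.375 [-0.065  0.241] tray uv [-0.067  0.25 ]
  blob [159. 323.] 38.875 [-0.105  0.256] tray uv [-0.109  0.266]
[324. 126.] 4.1875 [-0.07   0.243] [-0.107  0.265]
[325. 136.] 13.5625 [-0.033  0.229] [-0.068  0.25 ]
[337. 144.] 6.6875 [0.005 0.242] [-0.028  0.264]
[321. 147.] 2.625 [0.003 0.2  ] [-0.03  0.22]
[340. 157.] 17.0 [0.05  0.228] [0.019 0.249]
[353. 167.] 10.75 [0.091 0.244] [0.062 0.266]
[292. 171.] 21.375 [0.058 0.101] [0.028 0.116]
[356. 180.] 21.25 [0.131 0.23 ] [0.104 0.251]
[345. 183.] 10.5 [0.13  0.201] [0.104 0.221]
24.9
```

View pics/p9s.png

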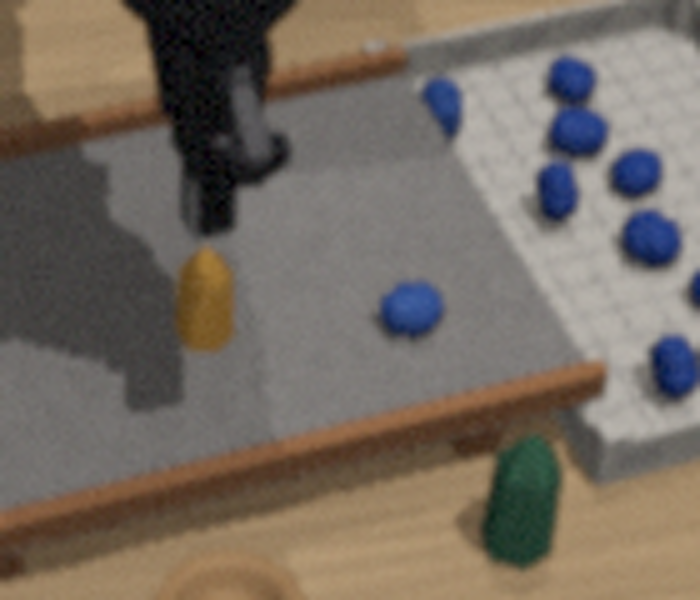

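View pics/p9.png

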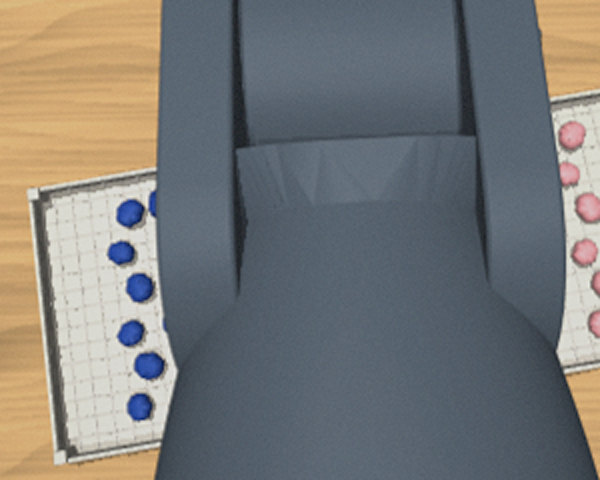

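```bash
python3 - <<'E'
from h import *
u=.0575
robot.move_to(B(u,.064,.13),quat())
robot.servo_line(B(u,.064,.041),rate=.12)
robot.servo_line(B(u,.094,.041),rate=.1)
c=imaging.camera("scene"); r=find(c,u,.09); print(r)
if r: u+=np.clip(r[0][0]-u,-.006,.006)
robot.servo_line(B(u,.166,.041),rate=.2)
robot.servo_line(B(u,.150,.041),rate=.15)
robot.servo_line(B(u,.150,.2),rate=.2)
robot.move_to(np.array([.3,-.12,.3]),quat())
board("p10.png"); c=shot("scene","p10s.png",(80,80,410,300),2)
for ce,a in blobs(c): print(ce.round(),a,uv(ray(c,*ce,.047)).round(3),uv(ray(c,*ce,.013)).round(3))
print(robot.get_obs()["time"])
E
```

```text
[array([0.05824898, 0.12251356])]
  blob [169. 222.] 19.875 [0.104 0.211] tray uv [0.109 0.219]
  blob [155. 226.] 43.0 [0.1   0.243] tray uv [0.105 0.252]
  blob [150. 246.] 29.9375 [0.058 0.257] tray uv [0.062 0.267]
  blob [171. 247.] 14.125 [0.048 0.212] tray uv [0.051 0.22 ]
  blob [159. 263.] 47.4375 [0.018 0.242] tray uv [0.019 0.251]
  blob [176. 279.] 22.1875 [-0.021  0.21 ] tray uv [-0.021  0.218]
  blob [155. 286.] 31.5625 [-0.029  0.257] tray uv [-0.029  0.267]
  blob [164. 302.] 53.8125 [-0.065  0.241] tray uv [-0.067  0.251]
  blob [195. 312.] 26.9375 [-0.096  0.179] tray uv [-0.099  0.186]
  blob [159. 323.] 37.1875 [-0.106  0.256] tray uv [-0.109  0.266]
[324. 126.] 4.0625 [-0.071  0.243] [-0.107  0.265]
[325. 136.] 12.5625 [-0.033  0.229] [-0.068  0.25 ]
[337. 144.] 6.875 [0.005 0.242] [-0.028  0.264]
[321. 148.] 4.625 [0.004 0.2  ] [-0.029  0.22 ]
[339. 158.] 21.125 [0.051 0.227] [0.02  0.248]
[334. 167.] 11.875 [0.074 0.201] [0.045 0.221]
[353. 167.] 11.4375 [0.091 0.244] [0.062 0.266]
[356. 180.] 21.1875 [0.131 0.23 ] [0.105 0.251]
[345. 183.] 10.5625 [0.13  0.201] [0.103 0.221]
30.0083
```

View pics/p10s.png

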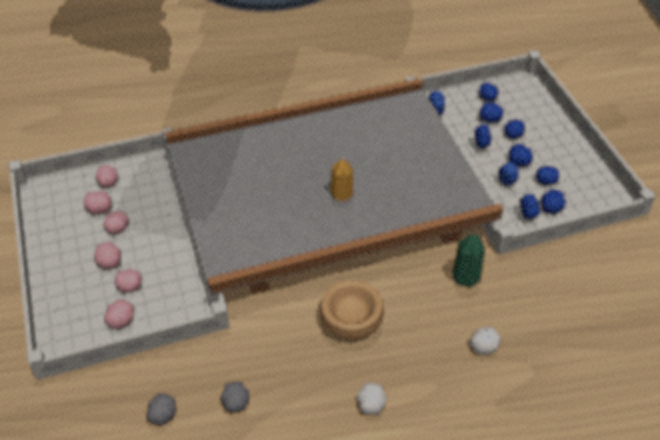

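View pics/p10.png

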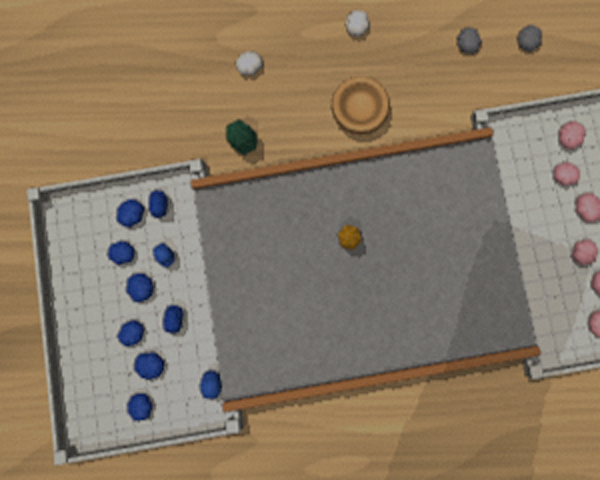

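All four are in the tray and the board holds only the amber point. Stone2, at (210,385) in the crop, lies close under the board's end and may be leaning on it, so I'll check it with the wrist camera.

```bash
python3 - <<'E'
from h import *
np.set_printoptions(precision=3,suppress=True)
robot.move_to(B(-.06,.235,.2),quat())
o=robot.get_obs(); c=shot("wrist","w1.png",None,1.5); print(c["T_tool_cam"],o["eef_pos"],o["time"])
E
```

```text
[[-0.001 -0.964 -0.265  0.067]
 [ 1.    -0.001 -0.    -0.   ]
 [ 0.    -0.265  0.964 -0.142]
 [ 0.     0.     0.     1.   ]] [0.454 0.235 0.2  ] 31.4917
```

View pics/w1.png

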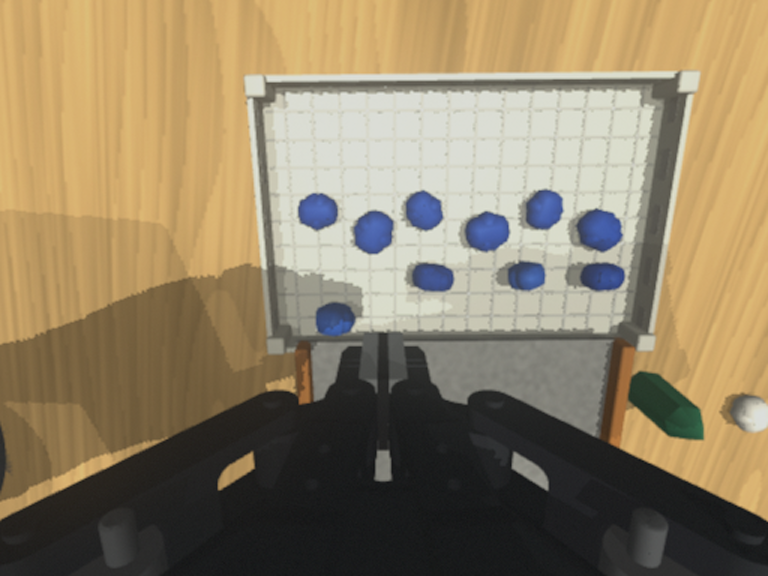

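```bash
python3 - <<'E'
from h import *
robot.move_to(B(-.045,.235,.09),quat())
o=robot.get_obs(); c=shot("wrist","w2.png",(40,120,340,384),2.6)
print(o["time"])
E
```

```text
32.0583
```

View pics/w2.png

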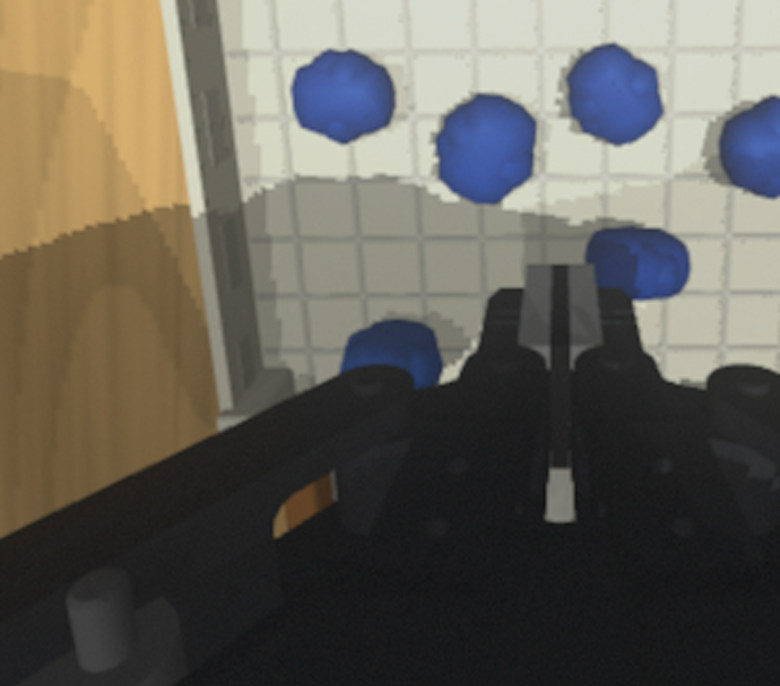

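```bash
python3 - <<'E'
from h import *
from scipy.spatial.transform import Rotation as R
robot.move_to(B(-.075,.215,.21),quat())
def tri(cs):
    A=np.zeros((3,3));b=np.zeros(3)
    for o,d in cs:
        M=np.eye(3)-np.outer(d,d); A+=M;b+=M@o
    p=np.linalg.solve(A,b); return p,[np.linalg.norm((np.eye(3)-np.outer(d,d))@(p-o)) for o,d in cs]
o=robot.get_obs(); c=shot("wrist","w3.png",None,1.5)
T=np.eye(4);T[:3,:3]=R.from_quat(o["orientation"]).as_matrix();T[:3,3]=o["eef_pos"]
cw=dict(c); cw["T"]=T@c["T_tool_cam"]
ct=imaging.camera("top"); cs=imaging.camera("scene")
def rd(c,q):
    d=c["T"][:3,:3]@np.linalg.inv(c["camera_matrix"])@np.r_[q,1.]; return c["T"][:3,3],d/np.linalg.norm(d)
wb=blobs(cw); sb=blobs(cs)
print([ (b[0].round(),) for b in wb])
for g in [(-.099,.187),(-.021,.219),(.05,.220),(.107,.22),(-.067,.25),(.019,.25)]:
    G=B(*g,.015); out=[]
    for nm,cc in (("w",cw),("s",cs)):
        e=px(cc,G); L=[b[0] for b in blobs(cc)]; L.sort(key=lambda q:np.linalg.norm(q-e))
        out.append((nm,L[0].round(1),round(np.linalg.norm(L[0]-e),1),rd(cc,L[0])))
    p,r=tri([x[3] for x in out]); print(g,[x[:3] for x in out],uv(p).round(3),p[2].round(4),np.round(r,4))
print(robot.get_obs()["time"])
E
```

```text
[(array([373., 122.]),), (array([294., 123.]),), (array([224., 122.]),), (array([410., 135.]),), (array([261., 137.]),), (array([336., 137.]),), (array([364., 166.]),), (array([414., 167.]),), (array([300., 168.]),), (array([232., 198.]),)]
(-0.099, 0.187) [('w', array([232.2, 197.8]), np.float64(9.5)), ('s', array([323.9, 125.8]), np.float64(25.9))] [-0.077  0.214] 0.0667 [0.0295 0.0295]
(-0.021, 0.219) [('w', array([300.2, 167.5]), np.float64(5.2)), ('s', array([320.9, 147.6]), np.float64(1.8))] [-0.021  0.214] 0.0214 [0.0003 0.0003]
(0.05, 0.22) [('w', array([364. , 165.9]), np.float64(6.4)), ('s', array([333.7, 166.4]), np.float64(1.3))] [0.053 0.216] 0.0224 [0.0005 0.0005]
(0.107, 0.22) [('w', array([413.9, 166.5]), np.float64(8.4)), ('s', array([344.5, 183. ]), np.float64(0.8))] [0.111 0.215] 0.0228 [0.0002 0.0002]
(-0.067, 0.25) [('w', array([261. , 136.7]), np.float64(0.7)), ('s', array([325.1, 135.7]), np.float64(0.4))] [-0.067  0.249] 0.0146 [0. 0.]
(0.019, 0.25) [('w', array([336. , 136.5]), np.float64(1.1)), ('s', array([339.3, 157.6]), np.float64(1.2))] [0.02  0.249] 0.0129 [0.0006 0.0006]
32.825
```

View pics/w3.png

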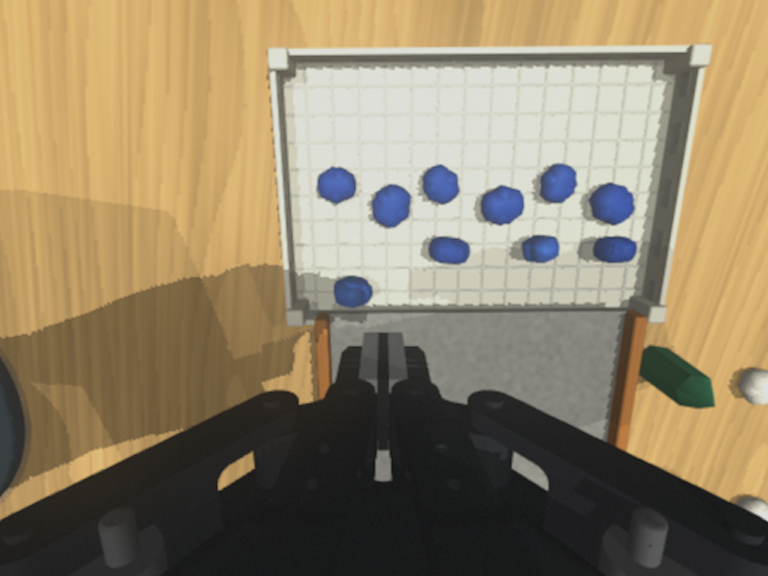

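```bash
python3 - <<'E'
from h import *
from scipy.spatial.transform import Rotation as R
robot.move_to(B(-.075,.13,.30),quat())
def tri(cs):
    A=np.zeros((3,3));b=np.zeros(3)
    for o,d in cs:
        M=np.eye(3)-np.outer(d,d); A+=M;b+=M@o
    p=np.linalg.solve(A,b); return p,[np.linalg.norm((np.eye(3)-np.outer(d,d))@(p-o)) for o,d in cs]
def rd(c,q):
    d=c["T"][:3,:3]@np.linalg.inv(c["camera_matrix"])@np.r_[q,1.]; return c["T"][:3,3],d/np.linalg.norm(d)
# earlier wrist picture pose
ca=imaging.camera("wrist")
T=np.eye(4);T[:3,:3]=R.from_quat(quat()).as_matrix();T[:3,3]=B(-.075,.215,.21)
cw=dict(ca);cw["T"]=T@ca["T_tool_cam"]
ct=imaging.camera("top"); cs=imaging.camera("scene")
for qw,qt in [((232.2,197.8),(195,312)),((300.2,167.5),(176,279)),((364,165.9),(171,247)),((413.9,166.5),(169,222)),((261,136.7),(164,302)),((336,136.5),(159,263))]:
    p,r=tri([rd(cw,qw),rd(ct,qt)]); print("w+t",uv(p).round(4),p[2].round(4),r)
p,r=tri([rd(cw,(232.2,197.8)),rd(cs,(298,130))]); print("w+s",uv(p),p[2],r)
p,r=tri([rd(ct,(195,312)),rd(cs,(298,130))]); print("t+s",uv(p),p[2],r)
o=robot.get_obs(); c=shot("wrist","w4.png",(100,20,420,240),2.4); print(o["time"])
E
```

```text
w+t [-0.099   0.1817] 0.0342 [np.float64(0.002529097547092924), np.float64(0.002529097547093003)]
w+t [-0.0223  0.2153] 0.0245 [np.float64(0.0012153843463729602), np.float64(0.0012153843463730133)]
w+t [0.0496 0.2173] 0.0261 [np.float64(0.0005709857556590089), np.float64(0.0005709857556592164)]
w+t [0.107  0.2158] 0.0244 [np.float64(0.00021594971496233473), np.float64(0.00021594971496247825)]
w+t [-0.0672  0.2496] 0.0173 [np.float64(0.0013103653001513371), np.float64(0.0013103653001513265)]
w+t [0.0187 0.2501] 0.0167 [np.float64(0.0015302166663945518), np.float64(0.0015302166663942935)]
w+s [-0.10044516  0.18134236] 0.02628203645573475 [np.float64(0.0027802144402209704), np.float64(0.002780214440220932)]
t+s [-0.09724777  0.18290749] 0.026815374464581057 [np.float64(0.00024361123357839824), np.float64(0.0002436112335785177)]
33.5417
```

View pics/w4.png

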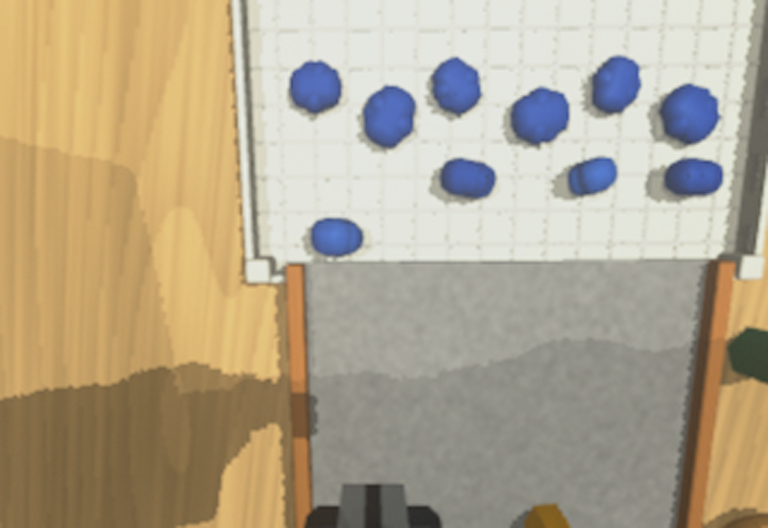

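```bash
python3 - <<'E'
from h import *
robot.move_to(np.array([.3,-.12,.3]),quat()); robot.hold(.5)
c=board("p11.png"); a=cv2.imread("pics/p11.png"); b=cv2.imread("pics/p10.png"); print("diff in view",(cv2.absdiff(a,b).max(2)>60).sum())
for l in ["amber_point_center","green_point","bowl"]:
    print(l,[(d["p"],w(c,d["point"]).round(4)) for d in models.spot_point(l,"top")])
print(robot.get_obs()["time"],robot.get_obs()["contact_force"])
ticket.sign_off()
E
```

```text
blob [169. 222.] 20.75 [0.104 0.211] tray uv [0.109 0.219]
  blob [154. 226.] 41.875 [0.1   0.243] tray uv [0.105 0.253]
  blob [150. 246.] 30.9375 [0.058 0.257] tray uv [0.061 0.267]
  blob [171. 247.] 14.125 [0.048 0.212] tray uv [0.051 0.22 ]
  blob [159. 263.] 47.4375 [0.018 0.242] tray uv [0.019 0.251]
  blob [176. 279.] 25.1875 [-0.022  0.21 ] tray uv [-0.022  0.218]
  blob [155. 286.] 30.75 [-0.029  0.257] tray uv [-0.029  0.267]
  blob [164. 302.] 53.4375 [-0.065  0.241] tray uv [-0.067  0.251]
  blob [195. 312.] 28.875 [-0.096  0.179] tray uv [-0.099  0.186]
  blob [159. 323.] 37.1875 [-0.106  0.256] tray uv [-0.109  0.266]
diff in view 0
amber_point_center [(0.49, array([0.581 , 0.0289, 0.0636]))]
green_point [(0.64, array([0.6988, 0.1475, 0.0016]))]
bowl []
35.4167 [ 0.78820773  0.40338571 -0.69092186]
the job is handed in; nothing more can be done
```

View pics/p11.png

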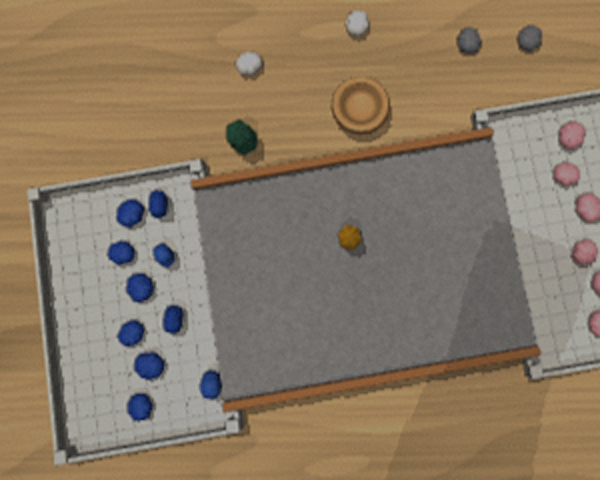

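All four loose blue stones are in the blue tray, each pushed off the board's open end with the closed fingers and none picked up. I handed the job in at about 35 s.

- **Stones:** the last picture shows them inside the tray, at (158,204), (164,255), (173,319) and (210,385), unmoved over the last 5 s.
- **Left alone:** the amber point still stands at its first measured position, within about 2 mm. The green point, bowl, pebbles and pink tray look untouched; the bowl network gave no result in that last check, so I judged the bowl by eye.
- **Not flat:** heights from two camera views show three stones resting on edge. The fourth, by the near rim, appears to lean on the board's end. I left them as they were.
- **Unplanned:** stone4 slid inward when stone1 pushed it, clear of the amber point, so it needed its own sweep.

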